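Square a plate into the drilling fence

TASK

Push the flat rectangular aluminium plate along the bench until one of its long edges lies flush against the long steel fence and one of its short ends touches the square stop block, which stands at one end of the fence (the round post at the other end is not the stop). Only slide the plate with the fingertips: do not lift or tip it, and leave the loose things on the bench where they are. Finish with the plate at rest in that corner and the robot clear of it.

Things in the scene. Friction and masses are not known exactly. Their poses are not given: they have to be found in the camera images.
- plate: Loose flat aluminium plate, 95 mm (its own x) by 130 mm (its own y, the long way) by 25 mm high, four small dark bolt holes and a dark round spot on top (all flat, only looks); 0.5 to 0.9 kg, lies flat and slides on the bench. Too broad to grip. Origin: centre of its underside, z up. At the start it lies on the robot's side of the fence, turned by up to 20 degrees from it.
- fence: Fixed straight steel bar 500 mm long (its own y), 30 mm thick (x), 35 mm high, with three dark screw heads on top. Origin: at bench level, in the middle of the length of the upright face that looks towards the robot; its x axis points away from the robot, into the bar (face at x = 0, bar from 0 to 30 mm), y along the face, z up. Against it, the plate's centre is 47.5 mm in front of the face, at x = -47.5 mm in this frame.
- stop_block: Fixed square-cornered steel stop block, 50 mm (x) by 40 mm (y) by 45 mm high, axes parallel to the fence's; origin: centre of its underside. It stands against the fence's front face at one end, 220 mm from the fence's middle, on the left or on the right. With the plate's short end against it, the plate's centre is 85 mm from the block's centre along the fence.
- round_post: Fixed round steel post, 40 mm across and 45 mm high, at the other end of the fence, 220 mm from its middle, axis 26 mm in front of its face; not the stop. Origin: centre of its underside.
- hex_nut: Loose bystander: large dark hexagon nut lying flat, 46 mm across flats, 24 mm high, beside the plate's path; origin: centre of its underside.
- bolt: Loose bystander: short steel bolt standing on its hexagon head, 36 mm across, 48 mm high, beside the plate's path; origin: centre of its underside.
- tape_roll: Loose bystander: grey ring-shaped tape roll lying flat, 90 mm across, 24 mm high; origin: centre of its underside.
- socket: Loose bystander: steel wrench socket standing upright on the right, 34 mm across, 45 mm high; origin: centre of its underside.
- spray_can: Loose bystander: can 66 mm across, 190 mm high, far left; origin: centre of its underside.
- oil_bottle: Loose bystander: blue bottle 64 mm across, 170 mm high, far left, nearer the robot; origin: centre of its underside.
- screwdriver: Loose bystander: screwdriver with black handle lying on the right of the bench, about 200 mm long; origin on its underside.
There are look-alikes about, which are no part of the job. Leave any red look-alike of the stop_block alone.

How it is judged:
By the outcome, as a careful person would: the job done as asked, in the order asked, and still so for the second after the job is handed in, with the robot touching nothing.
It also fails if it takes over 72 s, if anything falls off the work surface, if the arm or the gripper's body presses on something with over 40 N, if the wrist force passes 120 N, or if a joint passes its speed limit or range.

ROBOT

A 6-joint arm with a two-finger parallel gripper is mounted at the origin on the work surface. World frame = base frame: x ahead of the robot, y to its left, z up, the work surface at z = 0. Lengths are in m, angles in rad, forces in N, time in s.
With the tool pointing down it reaches from about 0.35 to 0.975 m from the base axis. Payload 4.9 kg.
Tool frame: the origin (TCP) lies midway between the tips of the shut fingers; the grasp point (between the pads) lies 19 mm behind it; z points along the fingers, y is the direction in which the jaws open and shut (so a half turn about z gives the same grasp; the last joint's range is limited). The gripper opens to 85 mm and grips with 20 to 120 N. Pads are 22 mm wide; open, the fingers measure 114 mm over their backs; the gripper's body (76 mm by 85 mm) begins 54 mm behind the grasp point. The pads swing forward as they close: fully open they stand 13 mm farther back than shut.
Start: joints at [1.229, 0.053, 1.613, -0, 1.476, -0.119], TCP at [0.138, 0.61, 0.231] pointing down, gripper open.
Joint ranges: [-3.01, 3.01], [-1.01, 2.22], [0.06, 2.58], [-1.02, 4.17], [0.09, 2.62], [-3.14, 3.14]. Speed limits (rad/s): [2.57, 2.57, 3.14, 3.14, 3.14, 3.14].

INTERFACE

Orientations are given as a unit quaternion [w, x, y, z].
In Python, from plant import state, grab_frame, camera_info, job_done, cut_out gives the robot as it stands.
- The arm moves only by the tool step_arm, never from a script. Its argument "moves" is a list of rows, each a list of 7 numbers: the shift along the tool's x, y, z in m, then the turn, a rotation vector about the tool's x, y, z in rad, then the finger opening in m, from 0 to 0.0854. A call has 1 to 8 rows; each row shifts and turns the commanded pose from where the row before left it, along the tool's axes as they then stand; what a row does not reach is not made up. A row lasts 1/10 s, in which the tool goes at most 50 mm and 8.59 degrees, less where a joint would pass 70% of its speed; a pose out of reach is approached as far as the arm can. A call is refused whole if a number of a shift passes 0.05 or a number of a turn 0.15, either way. A call with a gripper value outside its range is refused whole. The fingers move at their own pace and stop on an object; the grip force is fixed at half the most. Time passes only in rows, so rows that do not move let the fingers close. It gives the time, the measured TCP pose, the force and the opening at its end, in the units of the state.
- state(): the state, without advancing time (a new reading comes with each control period).
- grab_frame(name): name is "scene" or "top" or "wrist"; returns (picture, depth): 480x640x3 uint8, red, green, blue; 480x640 float32, m along the optical axis (not along the pixel's ray), 0 where there is no reading.
- camera_info(name): a dict with "intrinsics" (3x3 intrinsics, pixels), "world_from_camera" (4x4, takes a point from camera to world coordinates). Camera axes: x right, y down, z forward; pixel columns grow to the right and rows downward; lengths in m; the calibration is good to about 2 mm. A picture is of the moment at which its call begins: read the wrist's pose just before it. camera_info takes no time and is no camera call; for the wrist camera it gives the pose at the moment of the call.
- job_done(): hands the job in, once; it reports no verdict.
Trained networks look in the newest picture that a camera, given by its name, has taken for a name from the list of things; names that differ only in an ending like _2 or _b are one class to them, and where a whole thing is asked for, a point or a joint stands for the part that bears it (a point fixed in the world has none). Each returns a list of dicts, best first, with "conf" (0 to 1); they miss things now and then, are a little off and sometimes report something else, mostly with a low value. They report only what shows in the picture. A call takes as long as a camera call. They do not tell look-alikes from the thing itself.
- cut_out(camera, query): "mask" (480x640 bool, what is visible of it) and "point" ([column, row] in pixels, amid what is visible of it).
The state is a dict: "time": time; "joint_pos": joint angles; "joint_vel": joint speeds; "joint_efforts": joint torques, N m; "tool_pos": TCP position; "tool_rot": TCP orientation; "contact_force": force on the tool from outside, world axes, zero at the start; "ft_torque": the same for the moment, N m; "gripper_width": opening from 0.0 (shut) to 1.0 (fully open).
Only numpy, scipy, OpenCV 4.12 (cv2) and the standard library are available. Lean on these libraries where they do the work, as an engineer would, in place of code of your own. Each camera call takes 0.05 s, during which the arm holds its last target.

## Working session

There is one attempt and no reset: what is moved stays moved. The work goes in short steps, Python scripts to look and compute and a tool call to move; the robot and the scene stay as the last step left them, time stands still between calls to the robot, and variables do not carry over. Pictures are saved under pics/ and viewed, and the job is handed in when it is done.

Besides the shell and the picture viewer there is one more tool, called as name(argument=value, ...), one argument or row to a line, values as JSON. step_arm: Moves the arm, as the interface text tells. Its arguments: {"type":"object","properties":{"moves":{"type":"array"}},"required":["moves"]}

```bash
mkdir -p pics; ls
python3 - <<'E'
from plant import *
import cv2,numpy as np
s=state();print(s)
for n in("top","scene"):
    p,d=grab_frame(n);cv2.imwrite(f"pics/{n}0.png",p[:,:,::-1]);np.save(f"{n}d.npy",d)
    c=camera_info(n);print(n,c)
    for q in("plate","fence","stop_block","round_post") if n=="top" else ():
        for r in cut_out(n,q)[:3]:print(q,r["conf"],r["point"],r["mask"].sum())
E
```

```text
pics
{'time': 0.0, 'joint_pos': array([ 1.22901252e+00,  5.33599695e-02,  1.61431801e+00,  1.92253519e-05,
        1.47598295e+00, -1.19019098e-01]), 'joint_vel': array([ 3.62298018e-04, -1.15096596e-03,  1.10988375e-03,  1.54072400e-05,
        5.22354472e-04, -6.93665975e-04]), 'joint_efforts': array([ 8.49857752e-04, -3.93644035e+01, -3.70194519e+01,  4.43093541e-05,
        6.60609832e-03,  3.93789108e-06]), 'tool_pos': array([0.13787326, 0.6089592 , 0.23004674]), 'tool_rot': array([-2.45480437e-04,  1.11153047e-01,  9.93802762e-01, -1.00462685e-03]), 'contact_force': array([-0.88411927, -0.02957466, -1.20068351]), 'ft_torque': array([-0.03646459, -0.01762588, -0.0049528 ]), 'gripper_width': 0.9993506726271085}
top {'intrinsics': array([[599.95676585,   0.        , 319.21710071],
       [  0.        , 599.95676585, 236.59327376],
       [  0.        ,   0.        ,   1.        ]]), 'world_from_camera': array([[ 1.94084351e-03, -9.98992241e-01,  4.48412268e-02,
         4.91980424e-01],
       [-9.99997235e-01, -1.87936222e-03,  1.41320558e-03,
         5.88505900e-04],
       [-1.32750850e-03, -4.48438457e-02, -9.98993127e-01,
         1.48810946e+00],
       [ 0.00000000e+00,  0.00000000e+00,  0.00000000e+00,
         1.00000000e+00]])}
plate 0.55 [318.8, 245.3] 2083
fence 0.69 [340.2, 182.3] 2786
stop_block 0.91 [190.8, 154.2] 421
stop_block 0.84 [202.4, 193.9] 411
round_post 0.78 [425.1, 208.8] 242
scene {'intrinsics': array([[501.99172493,   0.        , 316.50445746],
       [  0.        , 501.99172493, 238.5346846 ],
       [  0.        ,   0.        ,   1.        ]]), 'world_from_camera': array([[ 0.47572989,  0.57208051, -0.66813544,  1.35614483],
       [ 0.87950532, -0.29875312,  0.37042809, -0.44276094],
       [ 0.01230714, -0.76385238, -0.64527364,  0.81154426],
       [ 0.        ,  0.        ,  0.        ,  1.        ]])}
```

View pics/top0.png

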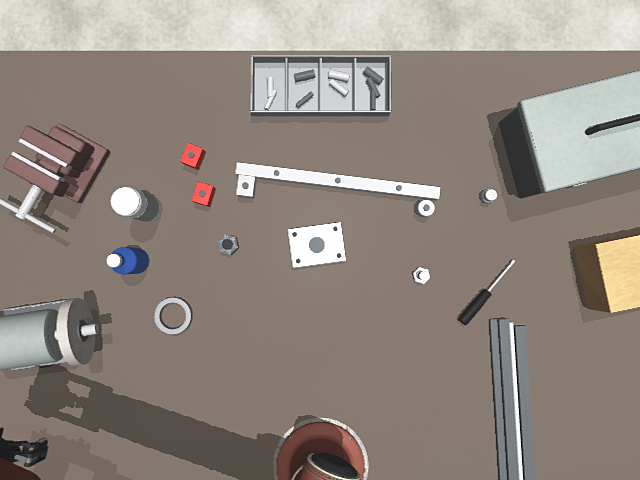

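View pics/scene0.png

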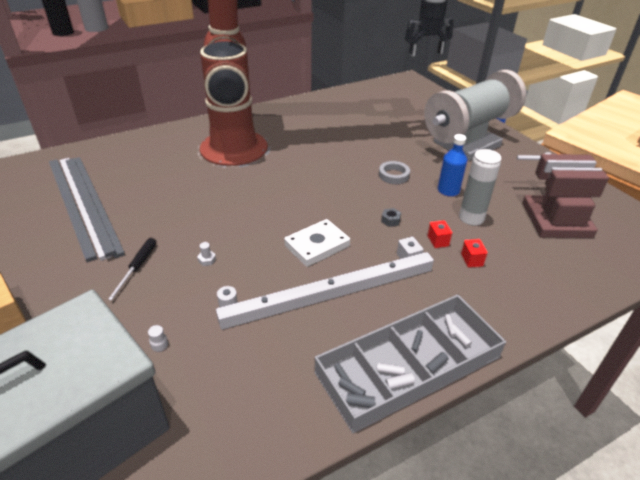

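The stop is the grey block at (245,186), on the left end of the fence; the plate is at (317,245) and the round post at (426,208). The nut at (228,244) and the bolt at (421,275) are beside its path. The red blocks are look-alikes.

```bash
cat > h.py <<'E'
from plant import *
import cv2,numpy as np
def ray(c,uv,z):
    uv=np.atleast_2d(uv).astype(float);K=c["intrinsics"];T=c["world_from_camera"]
    r=np.c_[(uv-K[[0,1],[2,2]])/K[[0,1],[0,1]],np.ones(len(uv))]@T[:3,:3].T
    return (T[:3,3]+r*((z-T[2,3])/r[:,2])[:,None])[:,:2]
def comp(p,seed,th=150):
    g=(p.min(2)>th).astype(np.uint8);n,l,st,ce=cv2.connectedComponentsWithStats(g)
    return (l==l[seed[1],seed[0]]).astype(np.uint8)
def rect(c,m,z):
    cs,_=cv2.findContours(m,cv2.RETR_EXTERNAL,cv2.CHAIN_APPROX_NONE);k=max(cs,key=cv2.contourArea)[:,0]
    w=ray(c,k,z);r=cv2.minAreaRect((w*1000).astype(np.float32));b=cv2.boxPoints(r)/1000
    e=[b[1]-b[0],b[2]-b[1]];e=e[0] if np.linalg.norm(e[0])>np.linalg.norm(e[1]) else e[1]
    a=np.arctan2(e[1],e[0])%np.pi
    return np.array(r[0])/1000,np.array(r[1]),np.degrees(a),b
E
python3 - <<'E'
from h import *
p,d=grab_frame("top");c=camera_info("top")
T=c["world_from_camera"];K=c["intrinsics"]
def pw(v,u):return T[:3,:3]@(np.array([(u-K[0,2])/K[0,0],(v-K[1,2])/K[1,1],1])*d[v,u])+T[:3,3]
for u,v in((317,235),(300,176),(380,188),(245,180),(426,203),(228,236),(421,275)):print(u,v,pw(v,u).round(4),p[v,u])
m=comp(p,(317,230));print(m.sum(),rect(c,m,.025))
for q,z in(("plate",.025),("fence",.035),("stop_block",.045),("round_post",.045),("hex_nut",.024),("bolt",.048)):
    for r in cut_out("top",q)[:2]:
        x=rect(c,r["mask"].astype(np.uint8),z);print(q,r["conf"],x[0].round(4),x[1].round(1),x[2].round(1))
cv2.imwrite("pics/crop.png",cv2.resize(p[140:300,220:450,::-1],None,fx=3.4,fy=3.4,interpolation=cv2.INTER_NEAREST))
E
```

```text
317 235 [0.5615 0.0081 0.0253] [255 255 255]
300 176 [0.7049 0.0498 0.0346] [248 248 249]
380 188 [ 0.6761 -0.1452  0.0328] [249 249 250]
245 180 [0.6942 0.1831 0.0395] [246 246 247]
426 203 [ 0.6385 -0.2551  0.0439] [255 255 255]
228 236 [0.5587 0.2255 0.0245] [136 141 147]
421 275 [ 0.465  -0.2413  0.0482] [255 255 255]
1843 (array([0.53839685, 0.00988845]), array([ 94.838974  , 131.29916382]), np.float32(97.71532), array([[ 0.48259312,  0.06857758],
       [ 0.5002202 , -0.06153297],
       [ 0.59420055, -0.04880068],
       [ 0.5765735 ,  0.08130987]], dtype=float32))
plate 0.78 [0.5387 0.0089] [ 94.7 129.3] 97.8
fence 0.63 [ 0.6925 -0.0406] [498.   38.9] 83.5
stop_block 0.88 [0.6784 0.1791] [45.4 54.5] 175.6
stop_block 0.88 [0.659  0.2825] [48.3 53.6] 162.2
round_post 0.79 [ 0.6269 -0.2506] [37.4 42.9] 134.8
hex_nut 0.84 [0.5389 0.2259] [47.2 40.9] 71.7
bolt 0.5 [ 0.465  -0.2425] [33.5 36. ] 90.1
```

View pics/crop.png

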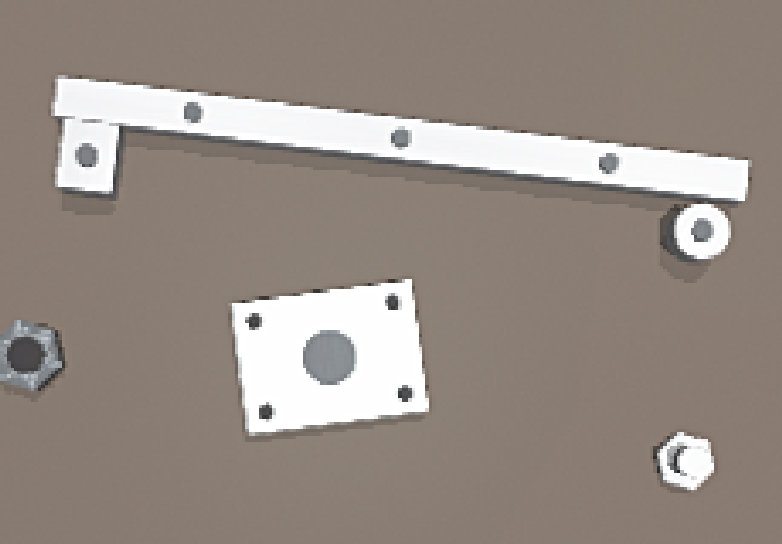

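```bash
cat >> h.py <<'E'
def go(x,y,z,yaw):
    "tool-frame shift to world target & turn about tool z; yaw=angle of tool y in deg"
    from scipy.spatial.transform import Rotation as R
    s=state();q=s["tool_rot"];M=R.from_quat(q[[1,2,3,0]])
    m=M.as_matrix();cur=np.degrees(np.arctan2(m[1,1],m[0,1]))
    d=np.array([x,y,z])-s["tool_pos"]
    print("t",s["time"],"pos",s["tool_pos"].round(4),"yaw",cur.round(2),"tilt",m[:,2].round(4),"F",s["contact_force"].round(1),"shift",(m.T@d).round(4),"turnz",-np.radians(yaw-cur).round(4),"w",round(s["gripper_width"],3))
E
python3 - <<'E'
from h import *
p,d=grab_frame("top");c=camera_info("top")
g=p.max(2)
# screw heads centroid
S=[]
for u,v in((277,173),(338,181),(399,188),(245,186)):
    w=p[v-4:v+5,u-4:u+5].min(2).astype(float);k=np.clip(230-w,0,None);yy,xx=np.mgrid[v-4:v+5,u-4:u+5]
    S.append([(k*xx).sum()/k.sum(),(k*yy).sum()/k.sum()])
W=ray(c,S[:3],.035);B=ray(c,S[3],.045)[0]
f=W[0]-W[2];ang=np.degrees(np.arctan2(f[1],f[0]));f/=np.linalg.norm(f);n=np.array([f[1],-f[0]])
print(W,B,ang,f,n,"spacing",np.linalg.norm(W[0]-W[1]),np.linalg.norm(W[1]-W[2]))
O=W.mean(0)-.015*n
print("face origin",O)
print("stop in fence",(B-O)@n,(B-O)@f)
t=O+.135*f-.0475*n;print("target plate",t)
P=np.array([.5385,.0095]);print("plate in fence",(P-O)@n,(P-O)@f)
pa=np.radians(97.75);pn=np.array([np.sin(pa),-np.cos(pa)])
q=P-pn*(.0475+.011+.03);print("approach",q)
go(.30,.45,.26,97.7);go(*q,.26,97.7)
E
```

```text
[[ 0.71317795  0.10805742]
 [ 0.69507969 -0.04111586]
 [ 0.67704691 -0.18954891]] [0.68065248 0.18248949] 83.07785455025548 [0.12052054 0.99271083] [ 0.99271083 -0.12052054] spacing 0.15026714961585302 0.1495244126459606
face origin [ 0.68021086 -0.03906131]
stop in fence -0.026263017621701395 0.2199891070953943
target plate [0.64932736 0.10067938]
plate in fence -0.14653053764826857 0.031128269003131606
approach [ 0.45080837 -0.00243431]
t 0.7 pos [0.1381 0.6096 0.2313] yaw 77.23 tilt [ 0.  0. -1.] F [0.3 0.9 0.5] shift [-0.1932 -0.1198 -0.0287] turnz -0.3572 w 1.002
t 0.7 pos [0.1381 0.6096 0.2313] yaw 77.23 tilt [ 0.  0. -1.] F [0.3 0.9 0.5] shift [-0.4402 -0.5278 -0.0287] turnz -0.3572 w 1.002
```

step_arm(
  moves=[
    [0,0,-0.03,0,0,0,0.05],
    [-0.0275,-0.033,0,0,0,0,0.05],
    [-0.0275,-0.033,0,0,0,0,0.05],
    [-0.0275,-0.033,0,0,0,0,0.05],
    [-0.0275,-0.033,0,0,0,0,0.05],
    [-0.0275,-0.033,0,0,0,0,0.05],
    [-0.0275,-0.033,0,0,0,0,0.05],
    [-0.0275,-0.033,0,0,0,0,0.05],
  ],
)

```text
time: 1.5
tool_pos: [0.2752, 0.3402, 0.2615]
tool_rot: [0.0, 0.111, 0.994, 0.0]
contact_force: [0.7, -0.1, 0.0]
gripper_width: 0.586
```

step_arm(
  moves=[
    [-0.0275,-0.033,0,0,0,0,0.05],
    [-0.0275,-0.033,0,0,0,0,0.05],
    [-0.0275,-0.033,0,0,0,0,0.05],
    [-0.0275,-0.033,0,0,0,0,0.05],
    [-0.0275,-0.033,0,0,0,0,0.05],
    [-0.0275,-0.033,0,0,0,0,0.05],
    [-0.0275,-0.033,0,0,0,0,0.05],
    [-0.0275,-0.033,0,0,0,0,0.05],
  ],
)

```text
time: 2.3
tool_pos: [0.4316, 0.0338, 0.2617]
tool_rot: [0.001, 0.111, 0.994, 0.0]
contact_force: [0.8, 0.6, -0.0]
gripper_width: 0.587
```

step_arm(
  moves=[
    [-0.0275,-0.033,0,0,0,0,0.05],
    [0,0,0,0,0,-0.12,0.05],
    [0,0,0,0,0,-0.12,0.05],
    [0,0,0,0,0,-0.117,0.05],
    [0,0,0,0,0,0,0.05],
  ],
)

```text
time: 2.8
tool_pos: [0.4506, -0.0028, 0.2614]
tool_rot: [0.0, -0.067, 0.998, -0.0]
contact_force: [-0.5, -0.2, -0.6]
gripper_width: 0.583
```

Run:
```python
from h import *
go(.4508,-.0024,.04,97.7)
p,d=grab_frame("wrist");cv2.imwrite("pics/w1.png",p[:,:,::-1])
```

```text
t 2.8 pos [ 0.4506 -0.0028  0.2614] yaw 97.65 tilt [ 2.e-04 -0.e+00 -1.e+00] F [-0.5 -0.2 -0.6] shift [-2.000e-04  4.000e-04  2.214e-01] turnz -0.0009 w 0.583
```

View pics/w1.png

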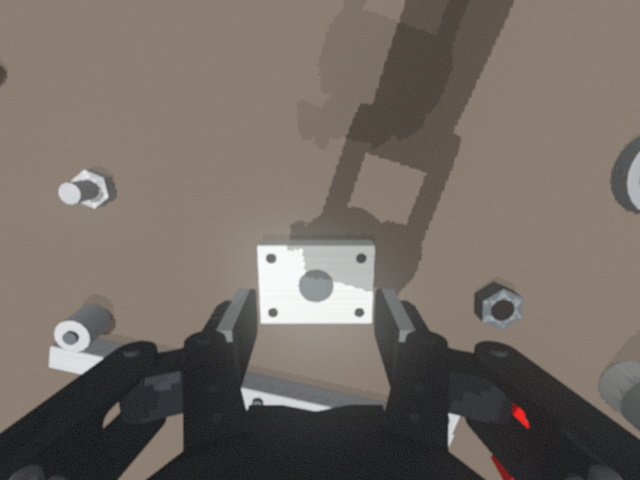

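The wrist view shows the plate square to the jaws, at (317,285), and nothing under the fingers. I go down next and push with both tips on the near long edge.

step_arm(
  moves=[
    [0,0,0.045,0,0,0,0.05],
    [0,0,0.045,0,0,0,0.05],
    [0,0,0.045,0,0,0,0.05],
    [0,0,0.045,0,0,0,0.05],
    [0,0,0.045,0,0,0,0.05],
    [0,0,0.02,0,0,0,0.05],
    [0,0,0.009,0,0,0,0.05],
    [0,0,0,0,0,0,0.05],
  ],
)

```text
time: 3.65
tool_pos: [0.4499, -0.0024, 0.0065]
tool_rot: [-0.001, -0.067, 0.998, 0.0]
contact_force: [-0.8, -0.3, 0.2]
gripper_width: 0.583
```

step_arm(
  moves=[
    [-0.015,0,0,0,0,0,0.05],
    [-0.008,0,0,0,0,0,0.05],
    [-0.004,0,0,0,0,0,0.05],
    [-0.004,0,0,0,0,0,0.05],
    [-0.004,0,0,0,0,0,0.05],
  ],
)

```text
time: 4.15
tool_pos: [0.483, 0.0018, 0.0074]
tool_rot: [-0.003, -0.067, 0.998, -0.0]
contact_force: [-9.8, -1.9, 8.1]
gripper_width: 0.585
```

step_arm(
  moves=[
    [0,0,-0.003,0,0,0,0.05],
    [0,0,0,0,0,0,0.05],
    [-0.004,0,0,0,0,0,0.05],
    [-0.004,0,0,0,0,0,0.05],
  ],
)

```text
time: 4.55
tool_pos: [0.4915, 0.0031, 0.0099]
tool_rot: [-0.002, -0.067, 0.998, 0.0]
contact_force: [-6.6, -1.6, 2.8]
gripper_width: 0.585
```

```bash
cat >> h.py <<'E'
O=np.array([.68021,-.03906]);f=np.array([.1205,.9927]);n=np.array([.9927,-.1205])
def plate(tag):
    p,d=grab_frame("top");c=camera_info("top")
    r=cut_out("top","plate")
    x=None
    for k in r[:2]:
        x=rect(c,k["mask"].astype(np.uint8),.025);P=x[0];print("plate",k["conf"],P.round(4),x[1].round(1),"ang",x[2].round(2),"n,s",((P-O)@n).round(4),((P-O)@f).round(4))
    s=state();t=s["tool_pos"][:2];print("tcp n,s",((t-O)@n).round(4),((t-O)@f).round(4))
    cv2.imwrite(f"pics/{tag}.png",cv2.resize(p[140:300,220:450,::-1],None,fx=3.4,fy=3.4,interpolation=cv2.INTER_NEAREST))
E
python3 - <<'E'
from h import *
go(0.5,0,.01,83.1);plate("p1")
E
```

```text
t 4.55 pos [0.4915 0.0031 0.0099] yaw 97.69 tilt [-0.004 -0.    -1.   ] F [-6.6 -1.6  2.8] shift [-0.008  -0.0043 -0.0002] turnz 0.2547 w 0.585
plate 0.69 [0.5612 0.012 ] [ 72.1 130.5] ang 96.75 n,s -0.1242 0.0364
tcp n,s -0.1914 0.0193
```

View pics/p1.png

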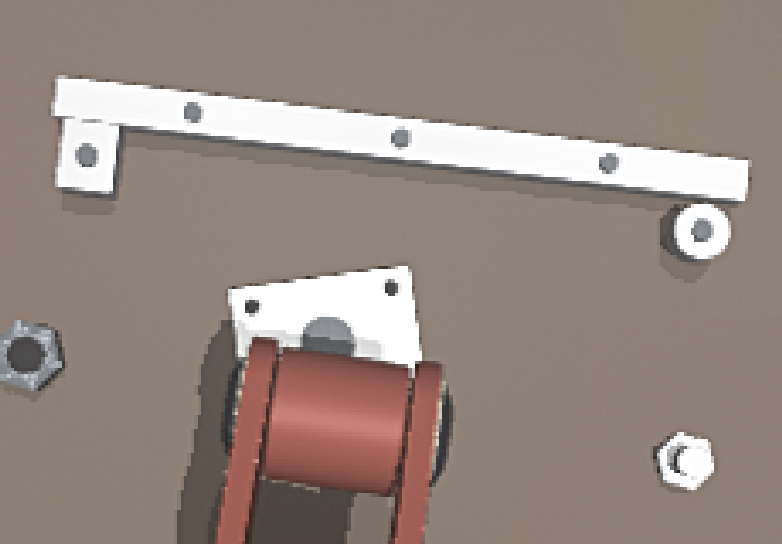

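step_arm(
  moves=[
    [-0.007,0,0,0,0,0.03,0.05],
    [-0.007,0,0,0,0,0.032,0.05],
    [-0.007,0,0,0,0,0.032,0.05],
    [-0.007,0,0,0,0,0.032,0.05],
    [-0.007,0,0,0,0,0.032,0.05],
    [-0.007,0,0,0,0,0.032,0.05],
    [-0.007,0,0,0,0,0.032,0.05],
    [-0.007,0,0,0,0,0.032,0.05],
  ],
)

```text
time: 5.45
tool_pos: [0.5478, 0.0053, 0.0098]
tool_rot: [-0.002, 0.06, 0.998, 0.001]
contact_force: [-5.9, 2.1, 2.3]
gripper_width: 0.586
```

Run:
```python
from h import *
go(*(O-.106*n+.05*f),.01,83.08);plate("p2")
```

```text
t 5.45 pos [0.5478 0.0053 0.0098] yaw 83.08 tilt [-0.0032  0.0016 -1.    ] F [-5.9  2.1  2.3] shift [-0.0308  0.0219 -0.0003] turnz 0.0001 w 0.586
plate 0.76 [ 0.6294 -0.0062] [132.1  46.6] ang 82.95 n,s -0.0544 0.0265
tcp n,s -0.1353 0.0278
```

View pics/p2.png

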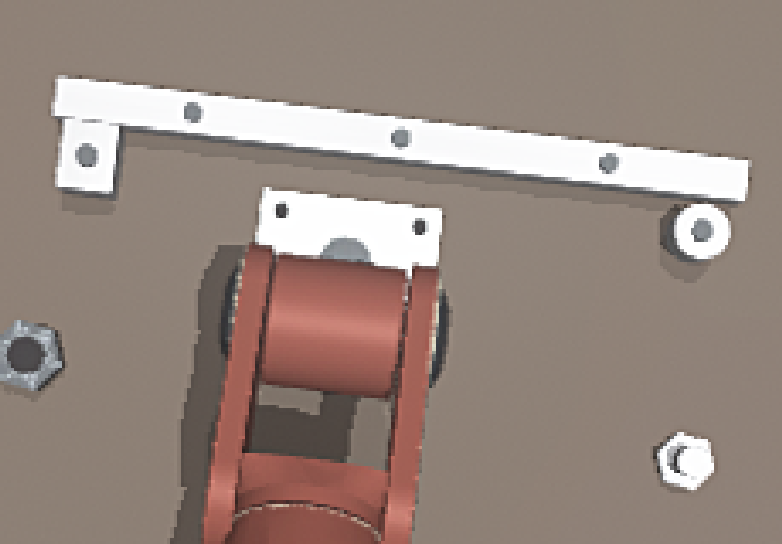

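step_arm(
  moves=[
    [-0.007,0,0,0,0,0,0.05],
    [-0.007,0,0,0,0,0,0.05],
    [-0.007,0,0,0,0,0,0.05],
    [-0.004,0,0,0,0,0,0.05],
    [-0.002,0,0,0,0,0,0.05],
    [-0.002,0,0,0,0,0,0.05],
  ],
)

```text
time: 6.15
tool_pos: [0.5765, 0.0012, 0.01]
tool_rot: [-0.002, 0.06, 0.998, 0.0]
contact_force: [-8.3, 0.4, 2.8]
gripper_width: 0.586
```

step_arm(
  moves=[
    [-0.001,0,0,0,0,0,0.05],
    [-0.001,0,0,0,0,0,0.05],
  ],
)

```text
time: 6.35
tool_pos: [0.5784, 0.0009, 0.01]
tool_rot: [-0.002, 0.06, 0.998, 0.0]
contact_force: [-6.5, 1.5, 3.2]
gripper_width: 0.585
```

step_arm(
  moves=[
    [-0.001,0,0,0,0,0,0.05],
    [-0.001,0,0,0,0,0,0.05],
  ],
)

```text
time: 6.55
tool_pos: [0.5787, 0.0009, 0.01]
tool_rot: [-0.004, 0.06, 0.998, 0.0]
contact_force: [-16.0, 1.0, 10.7]
gripper_width: 0.587
```

Run:
```python
from h import *
go(0.5,0,.01,83.08);plate("p3")
```

```text
t 6.55 pos [0.5787 0.0009 0.01  ] yaw 83.17 tilt [-8.e-03  9.e-04 -1.e+00] F [-16.    1.   10.7] shift [ 0.078  -0.0103  0.0006] turnz 0.0016 w 0.587
plate 0.92 [ 0.6667 -0.0112] [129.4  36.2] ang 83.23 n,s -0.0168 0.026
plate 0.41 [ 0.6945 -0.042 ] [503.6  38.5] ang 83.08 n,s 0.0146 -0.0012
tcp n,s -0.1056 0.0275
```

View pics/p3.png

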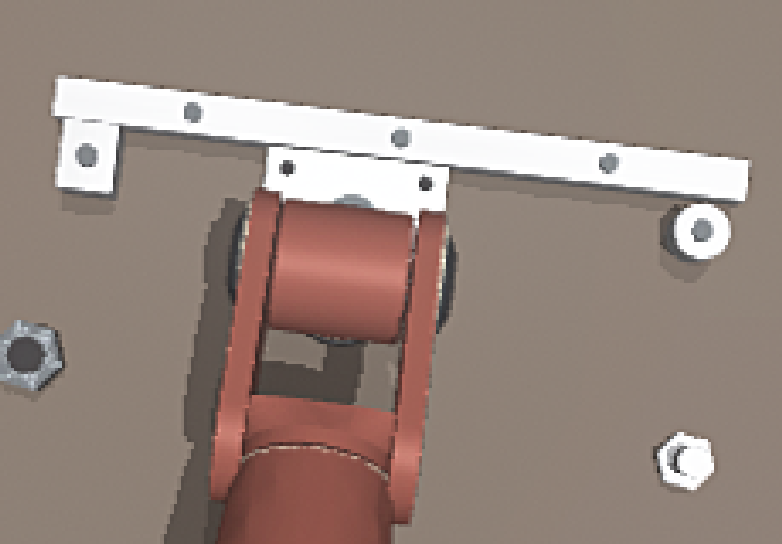

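Flush along the fence (TCP n −0.1056 as expected). Next: retreat, rise, go around to the right short end and turn 90°.

step_arm(
  moves=[
    [0.005,0,0,0,0,0,0.05],
    [0.02,0,0,0,0,0,0.04],
    [0,0,-0.045,0,0,0,0.04],
    [0,0,-0.045,0,0,0,0.04],
    [0,-0.036,0,0,0,0,0.04],
    [0,-0.036,0,0,0,0,0.04],
    [0,-0.036,0,0,0,0,0.04],
    [-0.028,0,0,0,0,0,0.04],
  ],
)

```text
time: 7.45
tool_pos: [0.5709, -0.1107, 0.1009]
tool_rot: [0.001, 0.062, 0.998, -0.001]
contact_force: [0.1, 0.7, 0.4]
gripper_width: 0.465
```

step_arm(
  moves=[
    [-0.028,0,0,0,0,0,0.04],
    [-0.028,0,0,0,0,0,0.04],
    [0,0,0,0,0,0.145,0.04],
    [0,0,0,0,0,0.145,0.04],
    [0,0,0,0,0,0.145,0.04],
    [0,0,0,0,0,0.145,0.04],
    [0,0,0,0,0,0.145,0.04],
    [0,0,0,0,0,0.145,0.04],
  ],
)

```text
time: 8.25
tool_pos: [0.6286, -0.1142, 0.1012]
tool_rot: [0.002, 0.477, 0.879, 0.0]
contact_force: [-0.9, 0.2, -0.3]
gripper_width: 0.472
```

step_arm(
  moves=[
    [0,0,0,0,0,0.14,0.04],
    [0,0,0,0,0,0.14,0.04],
    [0,0,0,0,0,0.14,0.04],
    [0,0,0,0,0,0.14,0.04],
    [0,0,0,0,0,0.14,0.04],
    [0,0,0,0,0,0,0.04],
  ],
)

```text
time: 8.85
tool_pos: [0.6284, -0.1142, 0.1011]
tool_rot: [0.001, 0.748, 0.664, 0.001]
contact_force: [-0.2, -1.0, -0.1]
gripper_width: 0.467
```

Run:
```python
from h import *
go(*(O-.045*n-.08*f),.011,-6.92);plate("p4")
```

```text
t 8.85 pos [ 0.6284 -0.1142  0.1011] yaw -6.79 tilt [ 0.0032 -0.001  -1.    ] F [-0.2 -1.  -0.1] shift [ 0.0008 -0.0029  0.0901] turnz 0.0023 w 0.467
plate 0.63 [ 0.6357 -0.0013] [123.4  97.6] ang 83.73 n,s -0.0488 0.0322
tcp n,s -0.0427 -0.0807
```

View pics/p4.png

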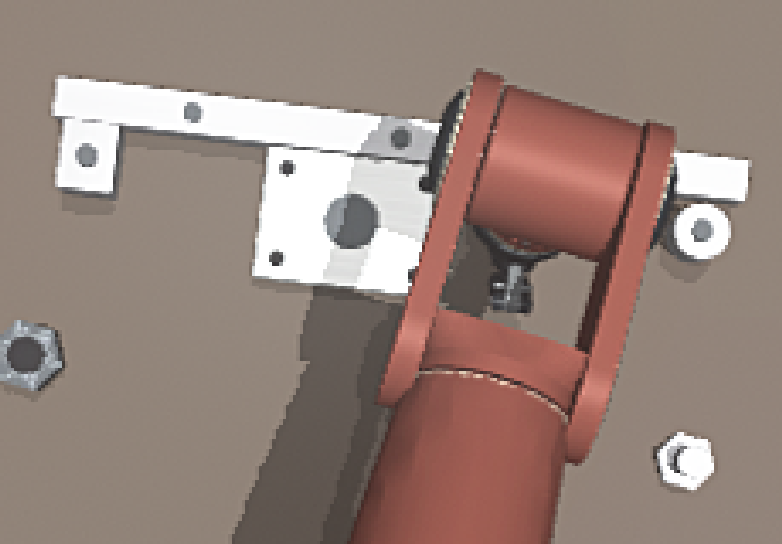

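The plate is flush with the fence, the tool is over the free space at its right end. Go down and push.

step_arm(
  moves=[
    [0,-0.003,0.03,0,0,0,0.04],
    [0,0,0.03,0,0,0,0.04],
    [0,0,0.02,0,0,0,0.04],
    [0,0,0.01,0,0,0,0.04],
    [0.015,0,0,0,0,0,0.04],
    [0.01,0,0,0,0,0,0.04],
    [0.004,0,0,0,0,0,0.04],
    [0.004,0,0,0,0,0,0.04],
  ],
)

```text
time: 9.75
tool_pos: [0.6296, -0.0809, 0.0121]
tool_rot: [0.002, 0.747, 0.664, 0.0]
contact_force: [-0.6, -8.7, 1.9]
gripper_width: 0.464
```

step_arm(
  moves=[
    [0.006,0,0,0,0,0,0.04],
    [0.006,0,0,0,0,0,0.04],
    [0.006,0,0,0,0,0,0.04],
    [0.006,0,0,0,0,0,0.04],
  ],
)

```text
time: 10.15
tool_pos: [0.6324, -0.0588, 0.0121]
tool_rot: [0.002, 0.748, 0.664, -0.001]
contact_force: [-0.7, -6.4, 1.5]
gripper_width: 0.466
```

Run:
```python
from h import *
go(*(O-.0455*n+.059*f),.011,-6.92);plate("p5")
```

```text
t 10.15 pos [ 0.6324 -0.0588  0.0121] yaw -6.79 tilt [ 0.0025 -0.0044 -1.    ] F [-0.7 -6.4  1.5] shift [ 0.0843 -0.0002  0.0008] turnz 0.0023 w 0.466
plate 0.85 [0.6424 0.0444] [ 75.5 100.6] ang 175.07 n,s -0.0476 0.0783
tcp n,s -0.0451 -0.0242
```

View pics/p5.png

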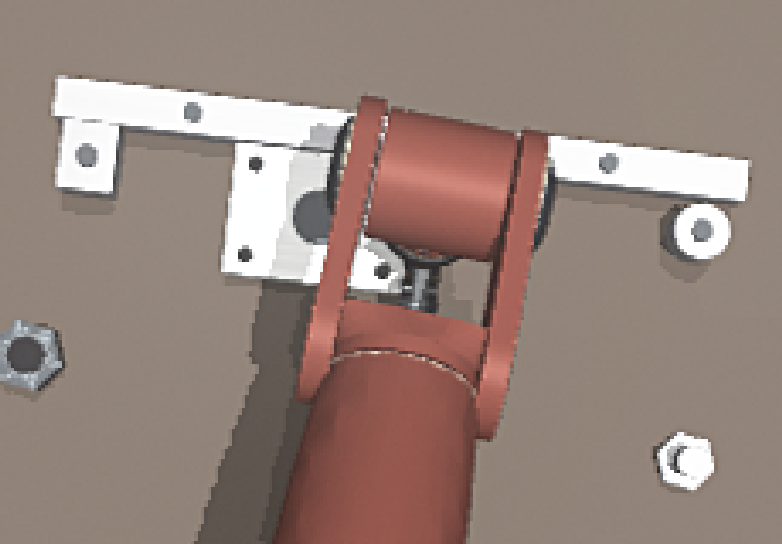

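Sliding along the fence as planned; 84 mm to go.

step_arm(
  moves=[
    [0.009,0,0,0,0,0.002,0.04],
    [0.009,0,0,0,0,0,0.04],
    [0.009,0,0,0,0,0,0.04],
    [0.009,0,0,0,0,0,0.04],
    [0.009,0,0,0,0,0,0.04],
    [0.009,0,0,0,0,0,0.04],
    [0.009,0,0,0,0,0,0.04],
    [0.007,0,0,0,0,0,0.04],
  ],
)

```text
time: 11.05
tool_pos: [0.6409, 0.0111, 0.0121]
tool_rot: [0.002, 0.748, 0.663, -0.0]
contact_force: [-0.7, -8.0, 4.7]
gripper_width: 0.466
```

step_arm(
  moves=[
    [0.004,0,0,0,0,0,0.04],
    [0.003,0,0,0,0,0,0.04],
    [0.002,0,0,0,0,0,0.04],
    [0.002,0,0,0,0,0,0.04],
    [0.001,0,0,0,0,0,0.04],
  ],
)

```text
time: 11.55
tool_pos: [0.6423, 0.0227, 0.0121]
tool_rot: [0.002, 0.748, 0.663, -0.0]
contact_force: [-1.8, -8.4, 3.8]
gripper_width: 0.466
```

Run:
```python
from h import *
go(*(O-.0455*n+.059*f),.011,-6.92);plate("p6")
```

```text
t 11.55 pos [0.6423 0.0227 0.0121] yaw -6.91 tilt [ 0.0023 -0.0037 -1.    ] F [-1.8 -8.4  3.8] shift [ 0.0023 -0.0004  0.0011] turnz 0.0002 w 0.466
plate 0.72 [0.6524 0.1337] [56.4 96.3] ang 172.28 n,s -0.0485 0.1681
tcp n,s -0.0451 0.0569
```

View pics/p6.png

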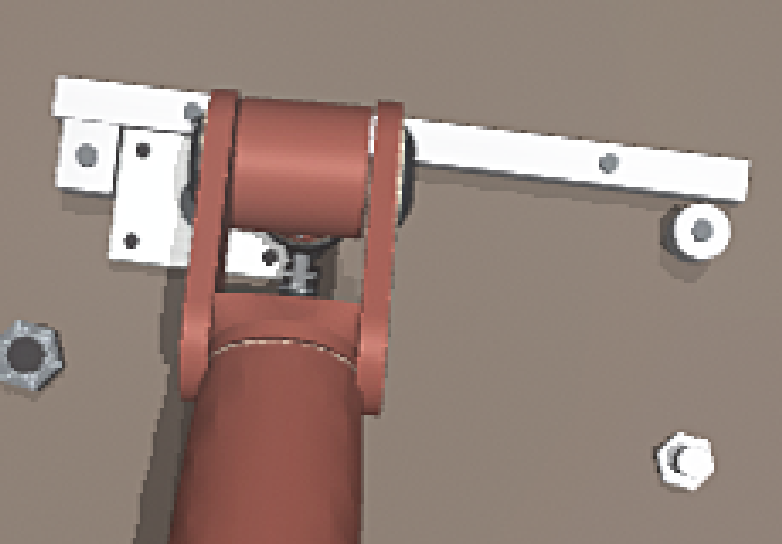

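step_arm(
  moves=[
    [0.001,0,0,0,0,0,0.04],
    [0.001,0,0,0,0,0,0.04],
  ],
)

```text
time: 11.85
tool_pos: [0.6425, 0.0245, 0.012]
tool_rot: [0.002, 0.748, 0.663, -0.0]
contact_force: [-1.8, -7.9, 4.4]
gripper_width: 0.471
```

step_arm(
  moves=[
    [0.001,0,0,0,0,0,0.04],
    [0,0,0,0,0,0,0.04],
  ],
)

```text
time: 12.05
tool_pos: [0.6425, 0.0245, 0.0121]
tool_rot: [0.003, 0.748, 0.663, -0.001]
contact_force: [-1.5, -10.7, 5.5]
gripper_width: 0.468
```

step_arm(
  moves=[
    [0.001,0,0,0,0,0,0.04],
    [0.001,0,0,0,0,0,0.04],
    [0,0,0,0,0,0,0.04],
  ],
)

```text
time: 12.35
tool_pos: [0.6425, 0.0246, 0.0121]
tool_rot: [0.004, 0.748, 0.663, -0.003]
contact_force: [-3.1, -17.0, 5.9]
gripper_width: 0.468
```

Firm against the stop (17 N with no travel). Back off and look with the arm out of the way.

step_arm(
  moves=[
    [-0.005,0,0,0,0,0,0.04],
    [-0.03,0,0,0,0,0,0.04],
    [0,0,-0.045,0,0,0,0.04],
    [0,0,-0.045,0,0,0,0.04],
    [-0.02,-0.045,0,0,0,0,0.04],
    [-0.02,-0.045,0,0,0,0,0.04],
    [-0.02,-0.045,0,0,0,0,0.04],
    [-0.02,-0.045,0,0,0,0,0.04],
  ],
)

```text
time: 13.15
tool_pos: [0.4475, -0.0625, 0.1003]
tool_rot: [-0.0, 0.748, 0.663, 0.001]
contact_force: [-0.7, -1.0, 0.3]
gripper_width: 0.465
```

```bash
cat >> h.py <<'E'
def holes():
    p,d=grab_frame("top");c=camera_info("top")
    m=cut_out("top","plate")
    k=m[0]["mask"].astype(np.uint8);x=rect(c,k,.025);g=p.min(2)
    print("gap profile along fence line / stop line; sharpen by view")
    hull=np.zeros_like(k);cs,_=cv2.findContours(k,0,2);cv2.drawContours(hull,[cv2.convexHull(np.vstack(cs))],-1,1,-1)
    hull=cv2.erode(hull,np.ones((5,5)))
    nn,l,st,ce=cv2.connectedComponentsWithStats(((g<190)&(hull>0)).astype(np.uint8))
    for i in range(1,nn):
        kk=np.where(l==i,np.clip(235.-g,0,None),0)
        if st[i,4]>=3:
            q=ray(c,ce[i],.025)[0];print(st[i,4],ce[i].round(1),"n,s",((q-O)@n).round(4),((q-O)@f).round(4))
E
python3 - <<'E'
from h import *
plate("p7");holes();go(*(O-.135*n+.135*f),.1,83.08)
p,d=grab_frame("top")
cv2.imwrite("pics/p7b.png",cv2.resize(p[155:230,225:325,::-1],None,fx=7,fy=7,interpolation=cv2.INTER_NEAREST))
E
```

```text
plate 0.76 [0.6482 0.0994] [131.   96.6] ang 82.24 n,s -0.0484 0.1336
tcp n,s -0.2329 -0.0514
gap profile along fence line / stop line; sharpen by view
14 [260.7 183.5] n,s -0.0149 0.1849
16 [301.4 188.2] n,s -0.0144 0.0845
199 [279.4 199.3] n,s -0.0478 0.1347
16 [257.5 210. ] n,s -0.0805 0.1845
18 [297.9 215.1] n,s -0.0807 0.0849
t 13.35 pos [ 0.4486 -0.0626  0.1004] yaw -6.99 tilt [ 1.6e-03  6.0e-04 -1.0e+00] F [0.7 0.4 0.2] shift [0.1864 0.0919 0.0007] turnz -1.5719 w 0.464
```

View pics/p7b.png

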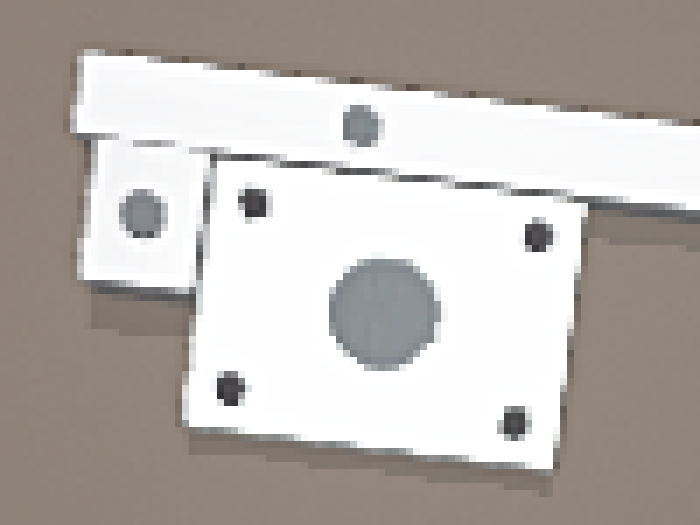

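The holes put the plate centre at n −0.0476, s 0.1347 (wanted −0.0475, 0.135), about 0.2° from parallel. I'll give one gentle seating nudge on the long edge.

step_arm(
  moves=[
    [0,0,0,0,0,-0.145,0.05],
    [0,0,0,0,0,-0.145,0.05],
    [0,0,0,0,0,-0.145,0.05],
    [0,0,0,0,0,-0.145,0.05],
    [0,0,0,0,0,-0.145,0.05],
    [0,0,0,0,0,-0.145,0.05],
    [0,0,0,0,0,-0.14,0.05],
    [0,0,0,0,0,-0.14,0.05],
  ],
)

```text
time: 14.2
tool_pos: [0.4513, -0.0626, 0.1012]
tool_rot: [0.001, 0.264, 0.964, 0.0]
contact_force: [0.2, -0.5, -0.1]
gripper_width: 0.586
```

step_arm(
  moves=[
    [0,0,0,0,0,-0.14,0.05],
    [0,0,0,0,0,-0.14,0.05],
    [0,0,0,0,0,-0.142,0.05],
    [-0.023,0.047,0,0,0,0,0.05],
    [-0.023,0.047,0,0,0,0,0.05],
    [-0.023,0.047,0,0,0,0,0.05],
    [-0.023,0.045,0,0,0,0,0.05],
    [0,0,0,0,0,0,0.05],
  ],
)

```text
time: 15.0
tool_pos: [0.5628, 0.1099, 0.1007]
tool_rot: [0.001, 0.057, 0.998, 0.001]
contact_force: [-1.1, -1.1, 0.4]
gripper_width: 0.586
```

Run:
```python
from h import *
go(*(O-.135*n+.135*f),.011,83.08);plate("p8")
```

```text
t 15.0 pos [0.5628 0.1099 0.1007] yaw 83.49 tilt [ 0.0024  0.0022 -1.    ] F [-1.1 -1.1  0.4] shift [0.0007 0.0011 0.0897] turnz 0.0071 w 0.586
plate 0.84 [0.651  0.0983] [131.8  97.2] ang 82.29 n,s -0.0455 0.1328
plate 0.47 [ 0.6294 -0.2547] [36.8 41.7] ang 90.1 n,s -0.0245 -0.2202
tcp n,s -0.1366 0.1298
```

View pics/p8.png

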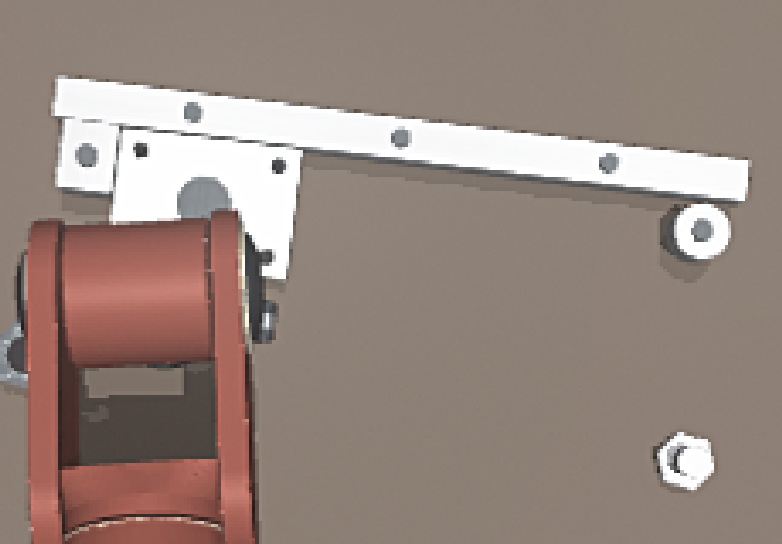

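step_arm(
  moves=[
    [0,0.004,0.03,0,0,0.007,0.05],
    [0,0,0.03,0,0,0,0.05],
    [0,0,0.02,0,0,0,0.05],
    [0,0,0.009,0,0,0,0.05],
    [-0.012,0,0,0,0,0,0.05],
    [-0.01,0,0,0,0,0,0.05],
    [-0.005,0,0,0,0,0,0.05],
    [-0.002,0,0,0,0,0,0.05],
  ],
)

```text
time: 15.9
tool_pos: [0.5902, 0.1046, 0.0131]
tool_rot: [0.002, 0.064, 0.998, 0.0]
contact_force: [-1.0, -0.1, -0.8]
gripper_width: 0.583
```

step_arm(
  moves=[
    [-0.001,0,0,0,0,0,0.05],
    [-0.001,0,0,0,0,0,0.05],
  ],
)

```text
time: 16.1
tool_pos: [0.59, 0.1046, 0.0117]
tool_rot: [0.0, 0.063, 0.998, 0.0]
contact_force: [0.8, -0.1, 0.0]
gripper_width: 0.583
```

step_arm(
  moves=[
    [-0.001,0,0,0,0,0,0.05],
    [-0.001,0,0,0,0,0,0.05],
    [0,0,0,0,0,0,0.05],
  ],
)

```text
time: 16.4
tool_pos: [0.5913, 0.1044, 0.0112]
tool_rot: [-0.001, 0.063, 0.998, 0.0]
contact_force: [-3.8, -0.1, 2.1]
gripper_width: 0.579
```

step_arm(
  moves=[
    [-0.001,0,0,0,0,0,0.05],
    [-0.001,0,0,0,0,0,0.05],
    [0,0,0,0,0,0,0.05],
  ],
)

```text
time: 16.7
tool_pos: [0.5914, 0.1045, 0.0111]
tool_rot: [-0.003, 0.063, 0.998, -0.0]
contact_force: [-9.1, 1.1, 7.9]
gripper_width: 0.584
```

step_arm(
  moves=[
    [-0.001,0,0,0,0,-0.003,0.05],
    [-0.001,0,0,0,0,0,0.05],
    [0,0,0,0,0,0,0.05],
  ],
)

```text
time: 17.0
tool_pos: [0.5915, 0.1045, 0.0109]
tool_rot: [-0.006, 0.062, 0.998, -0.0]
contact_force: [-15.9, 1.0, 13.1]
gripper_width: 0.589
```

step_arm(
  moves=[
    [0.006,0,0,0,0,0,0.05],
    [0.03,0,0,0,0,0,0.05],
    [0,0,-0.045,0,0,0,0.05],
    [0,0,-0.045,0,0,0,0.05],
    [0.02,-0.045,0,0,0,0,0.05],
    [0.02,-0.045,0,0,0,0,0.05],
    [0.02,-0.045,0,0,0,0,0.05],
    [0.02,-0.045,0,0,0,0,0.05],
  ],
)

```text
time: 17.8
tool_pos: [0.4578, -0.0619, 0.1016]
tool_rot: [0.001, 0.061, 0.998, -0.0]
contact_force: [0.6, -1.0, 0.5]
gripper_width: 0.587
```

Run:
```python
from h import *
plate("p9");holes()
p,d=grab_frame("top");c=camera_info("top")
cv2.imwrite("pics/p9b.png",cv2.resize(p[155:230,225:325,::-1],None,fx=7,fy=7,interpolation=cv2.INTER_NEAREST))
cv2.imwrite("pics/p9t.png",p[:,:,::-1])
for q,z in(("hex_nut",.024),("bolt",.048)):
    for r in cut_out("top",q)[:1]:print(q,rect(c,r["mask"].astype(np.uint8),z)[0])
```

```text
tcp n,s -0.2191 -0.052
gap profile along fence line / stop line; sharpen by view
15 [260.7 183.3] n,s -0.0145 0.1849
16 [301.4 188.2] n,s -0.0144 0.0845
199 [279.4 199.3] n,s -0.0478 0.1347
16 [257.5 210. ] n,s -0.0805 0.1845
18 [297.9 215.1] n,s -0.0807 0.0849
hex_nut [0.53918988 0.22537875]
bolt [ 0.46559644 -0.24196103]
```

View pics/p9b.png

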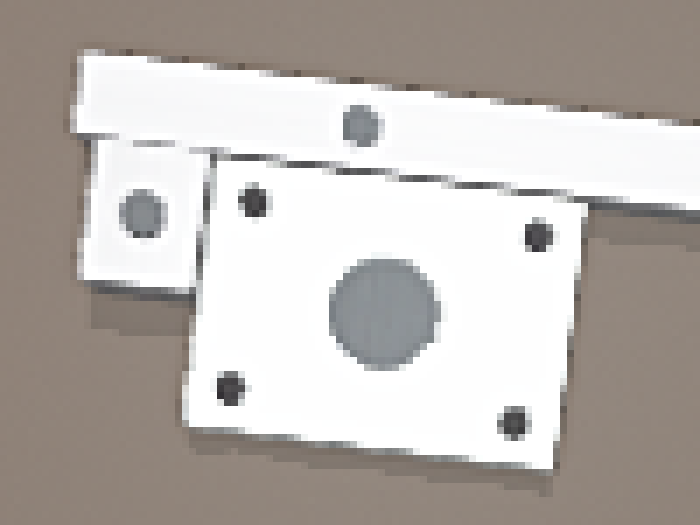

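View pics/p9t.png

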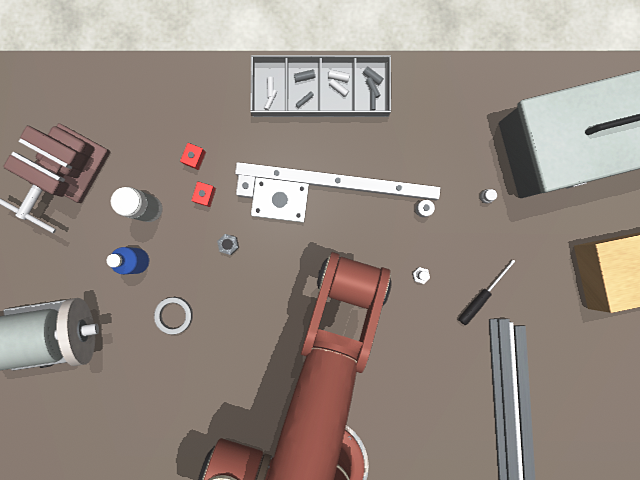

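The plate is in the corner at (280,199) and the arm is clear. The nut and bolt have not moved.

```bash
python3 -c "
from plant import *
print(job_done())"
```

```text
the job is handed in; nothing more can be done
None
```

The plate is in the corner: one long edge is flush against the fence and its left short end is against the grey stop block. I handed the job in with the arm retracted, at about 18 s of the 72 s allowed.

- **How it was done:** I pushed the near long edge with both fingertips, turning the plate parallel to the fence. I then slid it along the fence from its right end until it met the stop, and finished with a gentle nudge on the long edge. At each seating the force rose to about 16–17 N with no further movement. The plate was never lifted.
- **Final position:** The four bolt holes put the plate's centre 47.5 mm in front of the fence face and 134.7 mm from the fence's middle. The targets were 47.5 mm and 135 mm, so it is within the 2 mm calibration. It is parallel to the fence to about 0.1°.
- **Bystanders:** The nut and bolt measured within 1 mm of where they started. The other loose things look unmoved in the picture.
- **Check that failed:** In the last look, the outline check on the plate reported nothing. The final position therefore rests on the bolt holes and the picture. In the look before that, the outline had read about 0.8° off parallel and 2 mm off in position. It is the coarser of the two measures, so I went by the holes.

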